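# Close the water bath with its ring set

### The job

Close the open water bath with its set of covers: first the large ring, then the middle ring, then the small ring, and last the little lid with the black knob. Each must sit flat and fully home in the opening of the one below before the next goes on; let go of everything at the end, and leave the bottle, the jar and the dish where they are.

Things in the scene. Friction and masses are not known exactly. Their poses are not given: they have to be found in the camera images.
- bath: Low cream box 160 x 160 mm, 75 mm tall, fixed; steel deck with a central round opening 124 mm across; empty, 67 mm deep. Black control panel on its +x side. Origin: centre of its underside, z up; opening straight above at z = 75 mm. When all are nested, the origins of large ring, middle ring, small ring and lid lie 67, 71, 75 and 79 mm above this origin, on its axis within 3 mm play per joint.
- large_ring: Large copper ring, 140 mm across, 92 mm hole, 4 mm flange. Tapered collar below, 8 mm deep (118 to 110 mm across), drops into the bath opening. Black lug on its outer edge: 12 mm radially, 8 mm thick (ring's y; pinch here), 32 mm tall, centred 64 mm from the centre along ring +x. Origin: centre of collar's underside, z up; flange top z = 12 mm, lug top 44 mm. About 130 g, starts lying flat.
- middle_ring: Middle copper ring, 108 mm across, 60 mm hole, 4 mm flange. Tapered collar below, 8 mm deep (86 to 78 mm across), drops into the large ring's hole. Black lug on its outer edge: 12 mm radially, 8 mm thick (ring's y; pinch here), 32 mm tall, centred 48 mm from the centre along ring +x. Origin: centre of collar's underside, z up; flange top z = 12 mm, lug top 44 mm. About 90 g, starts lying flat.
- small_ring: Small copper ring, 76 mm across, 28 mm hole, 4 mm flange. Tapered collar below, 8 mm deep (54 to 46 mm across), drops into the middle ring's hole. Black lug on its outer edge: 12 mm radially, 8 mm thick (ring's y; pinch here), 32 mm tall, centred 32 mm from the centre along ring +x. Origin: centre of collar's underside, z up; flange top z = 12 mm, lug top 44 mm. About 60 g, starts lying flat.
- lid: Copper disc, 44 mm across, 4 mm thick, with a central black round knob 16 mm across, 32 mm tall. Tapered plug below, 8 mm deep (22 to 14 mm across), drops into the small ring's 28 mm hole. Origin: centre of the plug's underside, z up; disc top z = 12 mm, knob top 44 mm. About 50 g, starts lying flat.
- bottle: Bystander: loose amber glass bottle with red cap, 72 mm in diameter, 130 mm tall, standing on the bench. Origin: centre of its base.
- jar: Bystander: loose white plastic jar, 70 mm in diameter, 90 mm tall, standing on the bench. Origin: centre of its base.
- dish: Bystander: loose white porcelain dish, 84 mm across its rim, 35 mm tall, standing on the bench on the left of the bench near the robot. Origin: centre of its base.
There are look-alikes about, which are no part of the job. Leave any purple look-alike of the small_ring alone.

How it is judged:
On the way, in this order (a step that is already met when the one before it is completed fails the run):
1. the large ring sits flat and fully home in the bath (z of large_ring in the frame of bath between 0.0635 and 0.0705 m and horizontal distance between large_ring and bath below 0.007 m and angle between large_ring's own z axis and vertical below 0.07 rad), for 0.2 s.
2. the middle ring sits flat and fully home in the large ring (all of step 1 and z of middle_ring in the frame of bath between 0.0675 and 0.0745 m and horizontal distance between middle_ring and large_ring below 0.007 m and angle between middle_ring's own z axis and vertical below 0.07 rad), for 0.2 s.
3. the small ring sits flat and fully home in the middle ring (all of step 2 and z of small_ring in the frame of bath between 0.0715 and 0.0785 m and horizontal distance between small_ring and middle_ring below 0.007 m and angle between small_ring's own z axis and vertical below 0.07 rad), for 0.2 s.
4. the lid sits flat and fully home in the small ring (all of step 3 and z of lid in the frame of bath between 0.0755 and 0.0825 m and horizontal distance between lid and small_ring below 0.007 m and angle between lid's own z axis and vertical below 0.07 rad), for 0.2 s.
At the end, for the whole second after the job is handed in: All four covers are nested on the bath and at rest, released: each within 3.5 mm of its fully seated height (origins 67, 71, 75, 79 mm above the bath's underside), within 7 mm sideways of the centre of the piece below it, and tilted less than 0.07 rad (4 degrees) (all of step 4 and linear speed of each of large_ring, middle_ring, small_ring, lid below 0.02 m/s and contact force between the fingers and large_ring below 0.1 N and contact force between the fingers and middle_ring below 0.1 N and contact force between the fingers and small_ring below 0.1 N and contact force between the fingers and lid below 0.1 N); the robot touches nothing.
It fails at once if the bottle is shifted by more than 25 mm or tipped over (distance of bottle from where it was at the start of the episode above 0.025 m or angle between bottle's own z axis and vertical above 0.5 rad).
It fails at once if the jar is shifted by more than 25 mm or tipped over (distance of jar from where it was at the start of the episode above 0.025 m or angle between jar's own z axis and vertical above 0.5 rad).
It fails at once if the dish is shifted by more than 25 mm or tipped over (distance of dish from where it was at the start of the episode above 0.025 m or angle between dish's own z axis and vertical above 0.5 rad).
It also fails if it takes over 122 s, if anything falls off the work surface, if the arm or the gripper's body presses on something with over 40 N, if the wrist force passes 120 N, or if a joint passes its speed limit or range.

### The arm

A 6-joint arm with a two-finger parallel gripper is mounted at the origin on the work surface. World frame = base frame: x ahead of the robot, y to its left, z up, the work surface at z = 0. Lengths are in m, angles in rad, forces in N, time in s.
With the tool pointing down it reaches from about 0.225 to 0.875 m from the base axis. Payload 3.4 kg.
Tool frame: the origin (TCP) lies between the finger pads; the fingertips stand 8 mm ahead of it and the grasp point (between the pads) lies 11 mm behind it; z points along the fingers, y is the line along which they close (so a half turn about z gives the same grasp; the last joint's range is limited). The gripper opens to 85 mm and grips with 20 to 120 N. Pads are 22 mm wide; open, the fingers measure 114 mm over their backs; the gripper's body (76 mm by 85 mm) begins 54 mm behind the grasp point. The pads swing forward as they close: fully open they stand 13 mm farther back than shut.
Start: joints at [-1.231, 0.276, 1.505, -0, 1.361, -0.121], TCP at [0.256, -0.515, 0.239] pointing down, gripper open.
Joint ranges: [-2.89, 2.89], [-0.75, 2.08], [0.22, 2.7], [-1.18, 4.32], [0.11, 2.71], [-2.7, 2.7]. Speed limits (rad/s): [2.57, 2.57, 3.14, 3.14, 3.14, 3.14].

### API

Orientations are given as a unit quaternion [w, x, y, z].
In Python, from rig import manip gives the robot as it stands.
- The arm moves only by the tool move_arm, never from a script. Its argument "deltas" is a list that holds one entry, the list of rows, each a list of 5 numbers: the shift along the tool's x, y, z normalised to -1 to 1, where 1 is 80 cm, then the turn about the tool's z normalised to -1 to 1, where 1 is 120 degrees, then the closure, from -1 (fully open) to 1 (shut). In form: [[[tx, ty, tz, twist, grip], ...]]. A call has 1 to 12 rows; each row is the pose to reach, as a shift and turn from the pose commanded when the call began, along the tool's axes at that moment; what a row does not reach only later rows make up. A row lasts 1/10 s, in which the tool goes at most 50 mm and 8.59 degrees, less where a joint would pass 70% of its speed; a pose out of reach is approached as far as the arm can. A call with a number of a shift or a turn outside -1 to 1 is refused whole. A call with a gripper value outside its range is refused whole. The fingers move at their own pace and stop on an object; "squeeze" is the grip in N (left out, the last holds). Time passes only in rows, so rows that repeat a pose let the fingers close. It gives the time, the measured TCP pose, the force, the opening and the grip force at its end, in the units of the state.
- manip.get_state(): the state, without advancing time (a new reading comes with each control period).
- manip.get_image(name): name is "scene" or "top" or "wrist"; returns the picture (420x560x3 uint8, red, green, blue); there is no depth.
- manip.camera_params(name): a dict with "fx", "fy", "cx", "cy" (pixels), "R" (3x3) and "t" (3): a world point X has camera coordinates R X + t; the wrist camera has in their place "tool_from_camera" (4x4, takes a point from camera to tool coordinates, whose origin is the TCP and whose axes are the flange's). Camera axes: x right, y down, z forward; pixel columns grow to the right and rows downward; lengths in m; the calibration is good to about 2 mm. A picture is of the moment at which its call begins: read the wrist's pose just before it. camera_params takes no time and is no camera call.
- manip.sign_off(): hands the job in; it is judged then, once.
The state is a dict: "clock": time; "qpos": joint angles; "qd": joint speeds; "effort": joint torques, N m; "position": TCP position; "ee_rot": TCP orientation; "contact_force": force on the tool from outside, world axes, zero at the start; "moment": the same for the moment, N m; "width": finger opening in m; "gripper_force": force on a finger pad.
Only numpy, scipy, OpenCV 4.12 (cv2) and the standard library are available. Lean on these libraries where they do the work, as an engineer would, in place of code of your own. Each camera call takes 0.05 s, during which the arm holds its last target. There are 200 camera calls.

## Working session

There is one attempt and no reset: what is moved stays moved. The work goes in short steps, Python scripts to look and compute and a tool call to move; the robot and the scene stay as the last step left them, time stands still between calls to the robot, and variables do not carry over. Pictures are saved under pics/ and viewed, at most 17 in all, crops included, and the job is handed in when it is done.

Besides the shell and the picture viewer there is one more tool, called after "Emit:" by a JSON object that holds its "fn" and its "kwargs", one argument or row to a line. move_arm: Moves the arm, as the interface text tells. Scaled input: -1 to 1 covers 80 cm each way for a shift and 120 degrees each way for a turn. Its arguments: {"type":"object","properties":{"deltas":{"type":"array","items":{"type":"array","items":{"type":"array","items":{"type":"number","minimum":-1,"maximum":1}}}},"squeeze":{"type":"number"}},"required":["deltas"]}

```bash
mkdir -p pics; ls; python3 - <<'E'
from rig import manip
import cv2
s=manip.get_state(); print({k:s[k] for k in ['clock','position','ee_rot','width']})
for n in ['top','scene']:
    cv2.imwrite(f'pics/{n}0.png',manip.get_image(n)[:,:,::-1])
for n in ['top','scene','wrist']: print(n,manip.camera_params(n))
E
```

```text
pics
{'clock': 0.0, 'position': array([ 0.25552181, -0.5145201 ,  0.23843597]), 'ee_rot': array([-9.14912656e-04,  9.73571154e-01,  2.28382054e-01, -9.49028090e-05]), 'width': 0.08517294806856394}
top {'fx': 379.87541669652944, 'fy': 379.87541669652944, 'cx': 272.3508634445579, 'cy': 214.17975220035382, 'R': array([[-0.0049157 , -0.99908414,  0.04250558],
       [-0.99017795, -0.00107622, -0.13980868],
       [ 0.13972638, -0.04277535, -0.98926579]]), 't': array([-0.07338821,  0.52163967,  0.84687517])}
scene {'fx': 391.3729650947506, 'fy': 391.3729650947506, 'cx': 284.8426620293794, 'cy': 212.06539634341857, 'R': array([[ 0.63718912,  0.77037106, -0.0227694 ],
       [ 0.40978194, -0.36366435, -0.83655663],
       [-0.65273944,  0.5237143 , -0.54740712]]), 't': array([-0.29269348, -0.21731741,  1.30835914])}
wrist {'fx': 317.07527669383023, 'fy': 317.07527669383023, 'cx': 280.3450039504999, 'cy': 213.82571517474065, 'tool_from_camera': array([[-6.27310622e-04, -9.49537976e-01, -3.13651461e-01,
         8.09816967e-02],
       [ 9.99999476e-01, -3.41740072e-04, -9.65451001e-04,
         2.84869743e-04],
       [ 8.09545116e-04, -3.13651903e-01,  9.49537692e-01,
        -1.34533835e-01],
       [ 0.00000000e+00,  0.00000000e+00,  0.00000000e+00,
         1.00000000e+00]])}
```

View pics/top0.png

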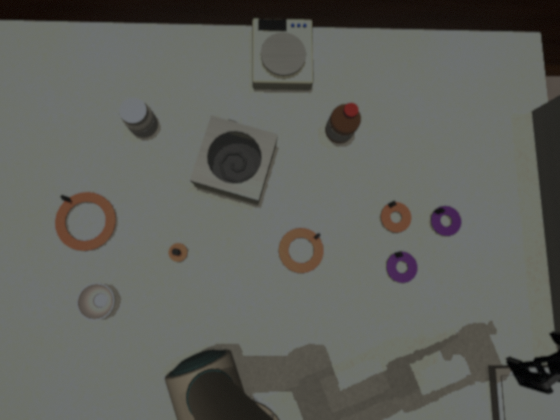

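View pics/scene0.png

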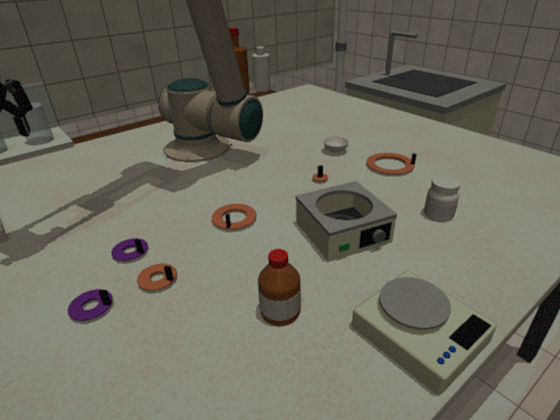

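Candidates (top image):
- **Covers:** large ring (86,221), middle ring (301,250), small orange ring (396,217), lid with knob (178,252).
- **Look-alikes:** purple rings at (446,221) and (402,267). The scale at (282,52) resembles the bath.
- **Bath:** (234,157).
- **Bystanders:** jar (137,115), bottle (344,122), dish (98,300).

I choose the orange covers and the bath with the empty opening.

```bash
cat > h.py <<'E'
import numpy as np, cv2
from rig import manip
from scipy.optimize import least_squares
def cam(name,s=None):
    c=manip.camera_params(name)
    K=np.array([[c['fx'],0,c['cx']],[0,c['fy'],c['cy']],[0,0,1]])
    if 'R' in c: return K,np.array(c['R']),np.array(c['t'])
    w,x,y,z=s['ee_rot']; from scipy.spatial.transform import Rotation as Ro
    T=np.eye(4);T[:3,:3]=Ro.from_quat([x,y,z,w]).as_matrix();T[:3,3]=s['position']
    M=np.linalg.inv(T@np.array(c['tool_from_camera'])); return K,M[:3,:3],M[:3,3]
def back(C,px,z):
    K,R,t=C; px=np.atleast_2d(px).astype(float)
    d=(R.T@np.linalg.inv(K)@np.c_[px,np.ones(len(px))].T).T; o=-R.T@t
    return (o+d*((z-o[2])/d[:,2])[:,None])[:,:2]
def proj(C,X):
    K,R,t=C; p=(K@(R@np.atleast_2d(X).T+t[:,None])).T; return p[:,:2]/p[:,2:]
def circ(P):
    f=lambda q:np.hypot(P[:,0]-q[0],P[:,1]-q[1])-q[2]
    return least_squares(f,[*P.mean(0),.05],loss='soft_l1',f_scale=.002).x
def yaw(s): 
    w,x,y,z=s['ee_rot']; return np.arctan2(2*(x*y+w*z),1-2*(y*y+z*z))
def go(x,y,z,yw=None):
    "print normalised delta to a world target (tool x heading yw rad)"
    s=manip.get_state(); a=yaw(s); p=s['position']; dx,dy=x-p[0],y-p[1]
    tw=0 if yw is None else (a-yw+np.pi/2)%np.pi-np.pi/2
    print('at',np.round(p,4),'yaw',round(np.degrees(a),1),'q6',round(s['qpos'][5],2),'delta',np.round([(dx*np.cos(a)+dy*np.sin(a))/.8,(dx*np.sin(a)-dy*np.cos(a))/.8,(p[2]-z)/.8,np.degrees(tw)/120],4))
E
python3 - <<'E'
from h import *
im=cv2.imread('pics/top0.png'); C=cam('top'); hsv=cv2.cvtColor(im,cv2.COLOR_BGR2HSV)
m=cv2.inRange(hsv,(2,100,60),(20,255,255))
for n,(u,v),r in [('large',(86,221),.07),('middle',(301,250),.054),('small',(396,217),.038),('lid',(178,252),.022)]:
    mm=np.zeros_like(m); cv2.circle(mm,(u,v),40 if n=='large' else 30,255,-1); mm&=m
    cs,h=cv2.findContours(mm,cv2.RETR_CCOMP,cv2.CHAIN_APPROX_NONE)
    i=max(range(len(cs)),key=lambda i:len(cs[i])); q=circ(back(C,cs[i][:,0],.011))
    hs=[j for j in range(len(cs)) if h[0][j][3]==i]; 
    hq=circ(back(C,cs[max(hs,key=lambda j:len(cs[j]))][:,0],.011)) if hs else None
    # black lug: dark pixels, back-projected at its top
    dk=np.zeros_like(m); cv2.circle(dk,(u,v),42 if n=='large' else 26,255,-1); dk&=cv2.inRange(hsv[:,:,2],0,45)
    k,l,st,ce=cv2.connectedComponentsWithStats(dk); j=1+np.argmax(st[1:,4]) if k>1 else 0
    b=back(C,ce[j],.028)[0]
    print(n,q.round(4),None if hq is None else hq.round(4),'lug',st[j],ce[j].round(1),b.round(4),'r',np.hypot(*(b-q[:2])).round(4),'az',np.degrees(np.arctan2(*(b-q[:2])[::-1])).round(1))
g=hsv[:,:,2]
cv2.imwrite('pics/cropsmall.png',cv2.resize(im[170:300,340:480],None,fx=4,fy=4,interpolation=cv2.INTER_CUBIC))
cv2.imwrite('pics/cropbath.png',cv2.convertScaleAbs(cv2.resize(im[90:220,170:300],None,fx=4,fy=4,interpolation=cv2.INTER_CUBIC),alpha=1.5))
for n,u,v,z in [('bath',234,157,.075),('jar',133,110,.09),('bottle',350,109,.13),('dish',98,300,.035),('purple',446,221,.01),('p2',402,267,.01)]: print(n,back(C,(u,v),z).round(3))
E
```

```text
large [0.509  0.3641 0.0669] [0.5092 0.3639 0.0482] lug [ 62 196   8   6  26] [ 65.6 198.3] [0.5596 0.4045] r 0.0647 az 38.6
middle [ 0.4394 -0.1427  0.0501] [ 0.4397 -0.1423  0.0332] lug [315 235   4   3   7] [316.3 236. ] [ 0.4713 -0.1779] r 0.0475 az -47.9
small [ 0.5186 -0.3758  0.0347] [ 0.5194 -0.3756  0.0165] lug [389 202   6   5  20] [391.6 203.8] [ 0.5483 -0.3612] r 0.0331 az 26.3
lid [0.4355 0.1472 0.0189] [0.4365 0.1516 0.0099] lug [173 250   7   5  28] [176.1 251.7] [0.4356 0.1472] r 0.0001 az -16.3
bath [[0.647 0.014]]
jar [[0.75 0.24]]
bottle [[ 0.741 -0.242]]
dish [[0.329 0.314]]
purple [[ 0.509 -0.501]]
p2 [[ 0.398 -0.386]]
```

View pics/cropbath.png

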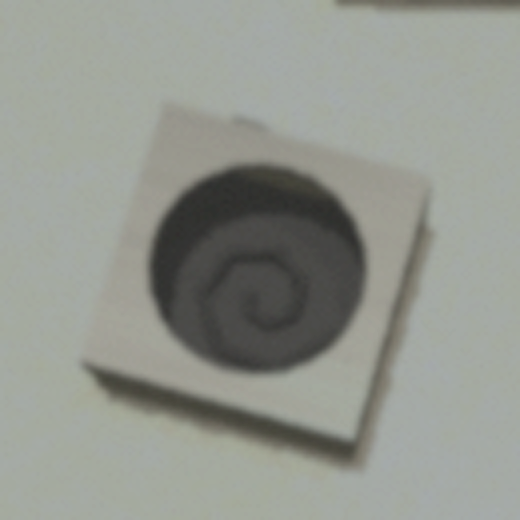

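View pics/cropsmall.png

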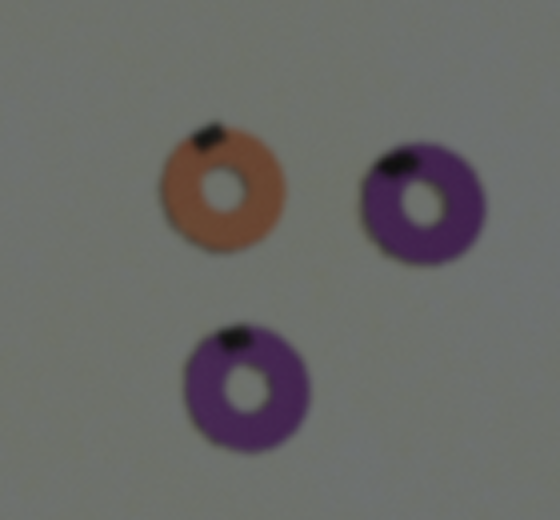

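The crops show that the small ring at about (396,217) is orange and the other two are purple. The bath opening is at about (234.5,157) in the top image. Next I hover over the bath for a wrist view.

```bash
python3 -c "
from h import *
go(.647,.013,.25,np.radians(38.6))"
```

```text
at [ 0.2555 -0.5146  0.2385] yaw 26.4 q6 -0.12 delta [ 0.7316 -0.373  -0.0144 -0.1016]
```

Emit:
{"fn": "move_arm", "kwargs": {
  "deltas": [
    [[0.73, -0.373, -0.015, -0.1, -1], [0.73, -0.373, -0.015, -0.1, -1], [0.73, -0.373, -0.015, -0.1, -1], [0.73, -0.373, -0.015, -0.1, -1], [0.73, -0.373, -0.015, -0.1, -1], [0.73, -0.373, -0.015, -0.1, -1], [0.73, -0.373, -0.015, -0.1, -1], [0.73, -0.373, -0.015, -0.1, -1], [0.73, -0.373, -0.015, -0.1, -1], [0.73, -0.373, -0.015, -0.1, -1], [0.73, -0.373, -0.015, -0.1, -1], [0.73, -0.373, -0.015, -0.1, -1]]
  ]
}}

```text
clock: 1.3
position: [0.6135, -0.0311, 0.2499]
ee_rot: [-0.0, 0.944, 0.329, -0.0]
contact_force: [1.5, -0.5, 0.2]
width: 0.0854
gripper_force: 0.0
```

```bash
python3 -c "
from h import *
go(.647,.013,.25,np.radians(38.6))"
```

```text
at [ 0.6135 -0.0311  0.2499] yaw 38.4 q6 0.74 delta [ 0.067  -0.0171 -0.0001 -0.0015]
```

Emit:
{"fn": "move_arm", "kwargs": {
  "deltas": [
    [[0.067, -0.017, 0, 0, -1], [0.067, -0.017, 0, 0, -1], [0.067, -0.017, 0, 0, -1], [0.067, -0.017, 0, 0, -1]]
  ]
}}

```text
clock: 1.7
position: [0.6455, 0.0101, 0.2497]
ee_rot: [0.0, 0.944, 0.329, -0.001]
contact_force: [0.6, 0.1, 0.2]
width: 0.0854
gripper_force: 0.0
```

```bash
cat >> h.py <<'E'
def holefit(img,C,seed,z,thr=70,maxr=200):
    g=cv2.GaussianBlur(img[:,:,2],(3,3),0); m=cv2.inRange(g,0,thr)
    cs,_=cv2.findContours(m,cv2.RETR_EXTERNAL,cv2.CHAIN_APPROX_NONE)
    c=[c for c in cs if len(c)>40 and cv2.pointPolygonTest(c,tuple(map(float,seed)),False)>=0]
    return [circ(back(C,k[:,0],z)).round(4) for k in c]
E
python3 - <<'E'
from h import *
s=manip.get_state(); im=manip.get_image('wrist')[:,:,::-1].copy(); cv2.imwrite('pics/wbath.png',im)
C=cam('wrist',s); print(s['position'],proj(C,[.647,.013,.075]))
t=cv2.imread('pics/top0.png')
for thr in (70,85,100): print(thr,holefit(t,cam('top'),(234,157),.075,thr),holefit(im,C,proj(C,[.647,.04,.075])[0],.075,thr))
E
```

```text
[0.64547897 0.010097   0.24971955] [[279.02561803 190.6002507 ]]
70 [array([0.6489, 0.0139, 0.0599])] [array([0.6474, 0.0139, 0.0611])]
85 [array([0.6488, 0.0137, 0.0617])] [array([0.6367, 0.0068, 0.0709])]
100 [array([0.6532, 0.0143, 0.0667])] [array([0.6316, 0.0074, 0.0746])]
```

View pics/wbath.png

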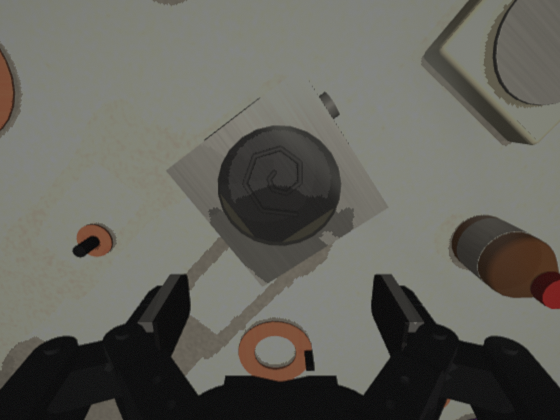

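The wrist view shows the bath opening centred at about (279,186), and it fits r = 61 mm, near the expected 62. Top and wrist agree to 1.5 mm: bath at (0.648, 0.014). Next is the large ring.

```bash
python3 -c "
from h import *
go(.53,.38,.2,np.radians(38.6))"
```

```text
at [0.6454 0.0097 0.25  ] yaw 38.3 q6 0.81 delta [ 0.174  -0.4525  0.0625 -0.0022]
```

Emit:
{"fn": "move_arm", "kwargs": {
  "deltas": [
    [[0.174, -0.4525, 0.0625, 0, -1], [0.174, -0.4525, 0.0625, 0, -1], [0.174, -0.4525, 0.0625, 0, -1], [0.174, -0.4525, 0.0625, 0, -1], [0.174, -0.4525, 0.0625, 0, -1], [0.174, -0.4525, 0.0625, 0, -1], [0.174, -0.4525, 0.0625, 0, -1], [0.174, -0.4525, 0.0625, 0, -1], [0.174, -0.4525, 0.0625, 0, -1], [0.174, -0.4525, 0.0625, 0, -1], [0.174, -0.4525, 0.0625, 0, -1], [0.174, -0.4525, 0.0625, 0, -1]]
  ]
}}

```text
clock: 2.95
position: [0.5315, 0.3792, 0.2008]
ee_rot: [0.0, 0.945, 0.328, 0.0]
contact_force: [0.2, -0.4, 0.2]
width: 0.0853
gripper_force: 0.0
```

```bash
cat >> h.py <<'E'
def ring(img,C,guess,R,z0=0.,r0=None):
    "fit annulus top and lug from wrist picture; guess = world centre, R = outer radius, z0 = origin height"
    hsv=cv2.cvtColor(img,cv2.COLOR_BGR2HSV); m=cv2.inRange(hsv,(2,100,60),(20,255,255))
    v,u=np.nonzero(m); P=back(C,np.c_[u,v],z0+.012); k=np.hypot(*(P-guess).T)<R+.012
    mm=np.zeros_like(m); mm[v[k],u[k]]=255
    cs,h=cv2.findContours(mm,cv2.RETR_CCOMP,cv2.CHAIN_APPROX_NONE)
    out=circ(np.concatenate([back(C,c[:,0],z0+.012) for i,c in enumerate(cs) if h[0][i][3]<0 and len(c)>40]))
    hs=[c for i,c in enumerate(cs) if h[0][i][3]>=0 and len(c)>20]
    hole=circ(back(C,max(hs,key=len)[:,0],z0+.012)).round(4) if hs else None
    print('outer',out.round(4),'hole',hole)
    d=cv2.inRange(hsv[:,:,2],0,40); n,l,st,ce=cv2.connectedComponentsWithStats(d)
    for j in range(1,n):
        if st[j,4]<40: continue
        vv,uu=np.nonzero(l==j); a,b=[back(C,np.c_[uu,vv],z0+z).mean(0) for z in (.012,.044)]
        b=back(C,ce[j],z0+.03)[0]; e=b-out[:2]
        if np.hypot(*e)<R+.02: print('dark',st[j],b.round(4),'r',np.hypot(*e).round(4),'az',np.degrees(np.arctan2(e[1],e[0])).round(1))
def wsnap(name):
    s=manip.get_state(); im=manip.get_image('wrist')[:,:,::-1].copy(); cv2.imwrite(f'pics/{name}.png',im); return im,cam('wrist',s)
E
python3 - <<'E'
from h import *
im,C=wsnap('wlarge'); ring(im,C,np.array([.509,.364]),.07)
go(.559,.404,.1,np.radians(38.6))
E
```

```text
outer [0.5092 0.3648 0.0679] hole [0.5101 0.3652 0.0464]
dark [274 149   8  16 121] [0.5596 0.4045] r 0.0642 az 38.2
at [0.5314 0.3793 0.2007] yaw 38.3 q6 1.42 delta [ 0.0461 -0.0029  0.1259 -0.0028]
```

View pics/wlarge.png

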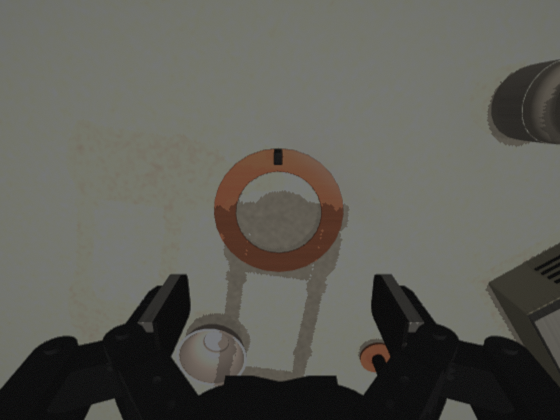

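The large ring is at (278,210) px with its lug at (278,157). Radius and lug distance match the description, so I grasp the lug.

Emit:
{"fn": "move_arm", "kwargs": {
  "deltas": [
    [[0.048, -0.0028, 0.1, 0, 0.2], [0.048, -0.0028, 0.1, 0, 0.2], [0.048, -0.0028, 0.14, 0, 0.2], [0.048, -0.0028, 0.18, 0, 0.2], [0.048, -0.0028, 0.205, 0, 0.2], [0.048, -0.0028, 0.218, 0, 0.2], [0.048, -0.0028, 0.218, 0, 0.2]]
  ]
}}

```text
clock: 3.7
position: [0.559, 0.4054, 0.0245]
ee_rot: [0.0, 0.945, 0.328, -0.001]
contact_force: [-0.4, -0.2, 0.6]
width: 0.0344
gripper_force: 0.0
```

Emit:
{"fn": "move_arm", "kwargs": {
  "deltas": [
    [[0, 0, 0, 0, 1], [0, 0, 0, 0, 1], [0, 0, 0, 0, 1], [0, 0, 0, 0, 1], [0, 0, 0, 0, 1], [0, 0, 0, 0, 1]]
  ],
  "squeeze": 80
}}

```text
clock: 4.3
position: [0.5606, 0.4071, 0.0276]
ee_rot: [-0.0, 0.944, 0.329, 0.002]
contact_force: [1.3, -1.8, 5.9]
width: 0.0063
gripper_force: 79.2
```

```bash
python3 -c "
from h import *
go(.56,.4048,.024,np.radians(38.4)); s=manip.get_state(); print(s['width'],s['gripper_force'],s['contact_force'])
go(.648,.014,.12)"
```

```text
at [0.5606 0.4071 0.0276] yaw 38.4 q6 1.43 delta [-0.0024  0.0018  0.0045  0.0001]
0.00630713825544481 79.2189073562622 [ 1.34390083 -1.78137294  5.88336648]
at [0.5606 0.4071 0.0276] yaw 38.4 q6 1.43 delta [-0.2197  0.4529 -0.1155  0.    ]
```

Emit:
{"fn": "move_arm", "kwargs": {
  "deltas": [
    [[0, 0, -0.02, 0, 1], [0, 0, -0.05, 0, 1], [0, 0, -0.1, 0, 1], [0, 0, -0.14, 0, 1], [0, 0, -0.15, 0, 1], [0, 0, -0.15, 0, 1]]
  ]
}}

```text
clock: 4.9
position: [0.5596, 0.4071, 0.1471]
ee_rot: [-0.0, 0.944, 0.329, 0.001]
contact_force: [0.2, 0.3, -2.0]
width: 0.0061
gripper_force: 78.5
```

```bash
python3 - <<'E'
from h import *
s=manip.get_state(); print(s['width'],s['gripper_force'],s['contact_force'])
im,C=wsnap('wl2'); ring(im,C,s['position'][:2]-.064*np.array([np.cos(yaw(s)),np.sin(yaw(s))]),.07,s['position'][2]-.027)
go(.648+.064*np.cos(yaw(s)),.014+.064*np.sin(yaw(s)),.145)
E
```

```text
0.006146627859060202 78.48861336708069 [ 0.1798649   0.2588766  -1.99362922]
outer [0.5123 0.3692 0.0629] hole None
dark [   15   261   532   159 39643] [0.5221 0.3772] r 0.0126 az 39.4
at [0.5587 0.4065 0.1452] yaw 38.4 q6 1.43 delta [-1.373e-01  4.538e-01  2.000e-04  0.000e+00]
```

View pics/wl2.png

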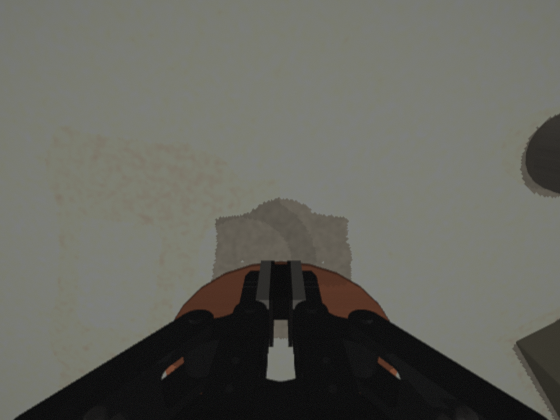

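The ring hangs from the pinched lug, with the rim visible at (280,270) and the rest hidden by the fingers. I carry it over the bath and check with the top camera.

Emit:
{"fn": "move_arm", "kwargs": {
  "deltas": [
    [[-0.1355, 0.4538, 0, 0, 1], [-0.1355, 0.4538, 0, 0, 1], [-0.1355, 0.4538, 0, 0, 1], [-0.1355, 0.4538, 0, 0, 1], [-0.1355, 0.4538, 0, 0, 1], [-0.1355, 0.4538, 0, 0, 1], [-0.1355, 0.4538, 0, 0, 1], [-0.1355, 0.4538, 0, 0, 1], [-0.1355, 0.4538, 0, 0, 1], [-0.1355, 0.4538, 0, 0, 1], [-0.1355, 0.4538, 0, 0, 1], [-0.1355, 0.4538, 0, 0, 1]]
  ]
}}

```text
clock: 6.15
position: [0.6989, 0.0564, 0.1451]
ee_rot: [-0.0, 0.944, 0.33, -0.001]
contact_force: [0.2, -0.6, -1.3]
width: 0.0062
gripper_force: 78.6
```

```bash
python3 - <<'E'
from h import *
s=manip.get_state(); a=yaw(s); go(.648+.0655*np.cos(a),.014+.0655*np.sin(a),.145)
o=[]
for n in ('top','scene'):
    im=manip.get_image(n)[:,:,::-1].copy(); o.append(im); C=cam(n)
    c=s['position'][:2]-.0655*np.array([np.cos(a),np.sin(a)])
    u,v=proj(C,[*c,s['position'][2]-.015])[0].astype(int); print(n,u,v)
    o[-1]=cv2.resize(im[max(v-70,0):v+70,u-70:u+70],(400,400),interpolation=cv2.INTER_CUBIC)
    ring(im,C,c,.07,s['position'][2]-.027) if n=='top' else 0
cv2.imwrite('pics/over1.png',cv2.convertScaleAbs(np.hstack(o),alpha=1.5))
E
```

```text
at [0.6989 0.0564 0.1451] yaw 38.5 q6 0.88 delta [-0.001   0.0019  0.0001  0.    ]
top 231 149
outer [0.6451 0.0091 0.0615] hole None
dark [215 133  38  36 998] [0.6382 0.011 ] r 0.0071 az 164.5
scene 346 180
```

View pics/over1.png

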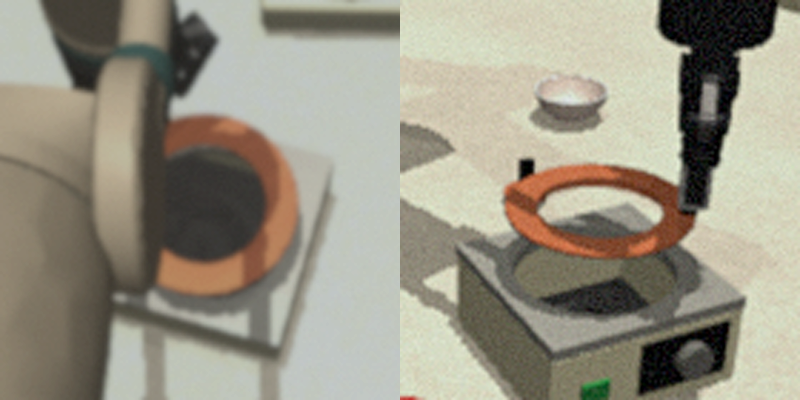

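In the top crop the ring is roughly concentric with the opening. In the scene crop it looks level above the bath. I lower it in small steps.

Emit:
{"fn": "move_arm", "kwargs": {
  "deltas": [
    [[-0.001, 0.0019, 0.02, 0, 1], [-0.001, 0.0019, 0.035, 0, 1], [-0.001, 0.0019, 0.045, 0, 1], [-0.001, 0.0019, 0.05, 0, 1], [-0.001, 0.0019, 0.054, 0, 1], [-0.001, 0.0019, 0.057, 0, 1], [-0.001, 0.0019, 0.059, 0, 1], [-0.001, 0.0019, 0.061, 0, 1], [-0.001, 0.0019, 0.061, 0, 1]]
  ]
}}

```text
clock: 7.15
position: [0.7002, 0.0531, 0.0971]
ee_rot: [0.0, 0.944, 0.329, 0.0]
contact_force: [-0.5, -0.4, -0.6]
width: 0.0059
gripper_force: 78.6
```

```bash
python3 - <<'E'
from h import *
s=manip.get_state(); a=yaw(s); go(.648+.0655*np.cos(a),.014+.0655*np.sin(a),.0946); print(s['contact_force'],s['moment'])
E
```

```text
at [0.7002 0.0531 0.0971] yaw 38.4 q6 0.88 delta [ 0.0004 -0.0022  0.0031  0.    ]
[-0.48403567 -0.36958836 -0.56218187] [ 0.05706631 -0.01618169 -0.00741771]
```

Emit:
{"fn": "move_arm", "kwargs": {
  "deltas": [
    [[0, 0, 0.0015, 0, 1], [0, 0, 0.003, 0, 1], [0, 0, 0.003, 0, 1], [0, 0, 0.0035, 0, 0.9], [0, 0, 0.003, 0, 0.4], [0, 0, 0.003, 0, 0.2], [0, 0, 0.003, 0, 0.2], [0, 0, 0.003, 0, 0.2]]
  ]
}}

```text
clock: 7.95
position: [0.7001, 0.0531, 0.0946]
ee_rot: [0.0, 0.944, 0.329, -0.0]
contact_force: [0.2, 0.5, 0.1]
width: 0.0339
gripper_force: 0.0
```

Emit:
{"fn": "move_arm", "kwargs": {
  "deltas": [
    [[0, 0, -0.05, 0, 0.2], [0, 0, -0.1, 0, 0.2], [0, 0, -0.16, 0, 0.2], [0, 0, -0.2, 0, -0.4], [-0.1, 0, -0.2, 0, -1], [-0.1, 0, -0.2, 0, -1], [-0.1, 0, -0.2, 0, -1], [-0.1, 0, -0.2, 0, -1]]
  ]
}}

```text
clock: 8.75
position: [0.6374, 0.0032, 0.2552]
ee_rot: [0.0, 0.945, 0.328, 0.001]
contact_force: [-0.0, -0.4, -1.1]
width: 0.0857
gripper_force: 0.0
```

```bash
python3 - <<'E'
from h import *
im,C=wsnap('wseat1'); print(manip.get_state()['position']); ring(im,C,np.array([.648,.014]),.07,.067)
go(.45,-.15,.2,np.radians(-47.9))
E
```

```text
[0.6379001  0.00363569 0.2548433 ]
outer [0.6483 0.0116 0.0681] hole [0.6493 0.0119 0.046 ]
dark [ 236  138   88   85 2402] [0.635  0.0076] r 0.0139 az -163.6
at [0.6379 0.0036 0.2548] yaw 38.4 q6 0.8 delta [-0.3034  0.0047  0.0686  0.7191]
```

View pics/wseat1.png

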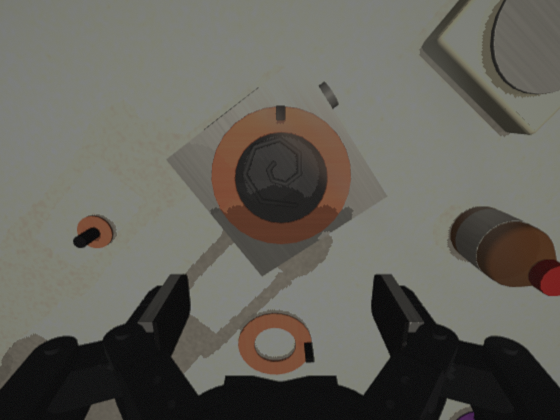

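The large ring is seated: its centre is at (281,176) px and the fitted radii match height 67 mm, centred at (0.649, 0.012). Next is the middle ring, with the tool's x axis pointing inwards so that the camera sees the ring.

```bash
python3 -c "
from h import *
go(.4395,-.1425,.2)"
```

```text
at [0.6379 0.0036 0.2548] yaw 38.4 q6 0.8 delta [-0.3078 -0.0108  0.0686  0.    ]
```

Emit:
{"fn": "move_arm", "kwargs": {
  "deltas": [
    [[-0.308, -0.011, 0.0685, -0.78, -1], [-0.308, -0.011, 0.0685, -0.78, -1], [-0.308, -0.011, 0.0685, -0.78, -1], [-0.308, -0.011, 0.0685, -0.78, -1], [-0.308, -0.011, 0.0685, -0.78, -1], [-0.308, -0.011, 0.0685, -0.78, -1], [-0.308, -0.011, 0.0685, -0.78, -1], [-0.308, -0.011, 0.0685, -0.78, -1], [-0.308, -0.011, 0.0685, -0.78, -1], [-0.308, -0.011, 0.0685, -0.78, -1], [-0.308, -0.011, 0.0685, -0.78, -1], [-0.308, -0.011, 0.0685, -0.78, -1]]
  ]
}}

```text
clock: 10.0
position: [0.44, -0.1425, 0.1997]
ee_rot: [0.0, 0.406, 0.914, 0.0]
contact_force: [0.1, 0.3, 0.2]
width: 0.0851
gripper_force: 0.0
```

```bash
cat >> h.py <<'E'
def lugdump(img,C,c,z0=0.):
    "dark blob extents in the wrist frame"
    d=cv2.inRange(img.max(2),0,40); n,l,st,ce=cv2.connectedComponentsWithStats(d)
    for j in range(1,n):
        if st[j,4]>40: b=back(C,ce[j],z0+.03)[0]; e=b-c; print(st[j],b.round(4),np.hypot(*e).round(4),np.degrees(np.arctan2(e[1],e[0])).round(1))
E
python3 - <<'E'
from h import *
im,C=wsnap('wmid'); ring(im,C,np.array([.4395,-.1425]),.054)
go(.4715,-.178,.2,np.radians(132))
E
```

```text
outer [ 0.4396 -0.1431  0.0515] hole [ 0.4401 -0.1416  0.0305]
dark [277 229   7  21 129] [ 0.4718 -0.1773] r 0.047 az -46.6
at [ 0.4399 -0.1425  0.1997] yaw 131.9 q6 -1.2 delta [-0.0594 -0.0002 -0.0004 -0.0009]
```

Emit:
{"fn": "move_arm", "kwargs": {
  "deltas": [
    [[-0.0594, 0, 0.06, 0, 0.2], [-0.0594, 0, 0.1, 0, 0.2], [-0.0594, 0, 0.14, 0, 0.2], [-0.0594, 0, 0.18, 0, 0.2], [-0.0594, 0, 0.2, 0, 0.2], [-0.0594, 0, 0.213, 0, 0.2], [-0.0594, 0, 0.213, 0, 0.2], [-0.0594, 0, 0.213, 0, 0.2]]
  ]
}}

```text
clock: 10.85
position: [0.4715, -0.1783, 0.03]
ee_rot: [0.001, 0.407, 0.913, -0.0]
contact_force: [0.2, 0.0, 0.4]
width: 0.0343
gripper_force: 0.0
```

Emit:
{"fn": "move_arm", "kwargs": {
  "deltas": [
    [[0, 0, 0, 0, 1], [0, 0, 0, 0, 1], [0, 0, 0, 0, 1], [0, 0, 0, 0, 1], [0, 0, 0, 0, 1], [0, 0, 0, 0, 1]]
  ]
}}

```text
clock: 11.45
position: [0.4716, -0.1785, 0.0306]
ee_rot: [0.001, 0.407, 0.913, -0.0]
contact_force: [-0.4, 0.9, 7.1]
width: 0.0058
gripper_force: 78.8
```

Emit:
{"fn": "move_arm", "kwargs": {
  "deltas": [
    [[0, 0, -0.02, 0, 1], [0, 0, -0.05, 0, 1], [0, 0, -0.1, 0, 1], [0, 0, -0.14, 0, 1], [0, 0, -0.16, 0, 1], [0, 0, -0.16, 0, 1], [0, 0, -0.16, 0, 1]]
  ]
}}

```text
clock: 12.15
position: [0.4701, -0.1777, 0.1569]
ee_rot: [-0.0, 0.407, 0.914, -0.0]
contact_force: [-0.5, -0.0, -0.9]
width: 0.0059
gripper_force: 78.3
```

```bash
python3 - <<'E'
from h import *
im,C=wsnap('wm2'); s=manip.get_state(); a=yaw(s); d=np.array([np.cos(a),np.sin(a)])
ring(im,C,s['position'][:2]+.048*d,.054,s['position'][2]-.028)
go(*(np.array([.649,.012])-.048*d),.155)
E
```

```text
outer [ 0.4377 -0.1409  0.0517] hole [ 0.4381 -0.1412  0.0296]
at [ 0.4697 -0.1775  0.1562] yaw 132.0 q6 -1.23 delta [-0.0339  0.3251  0.0016  0.    ]
```

View pics/wm2.png

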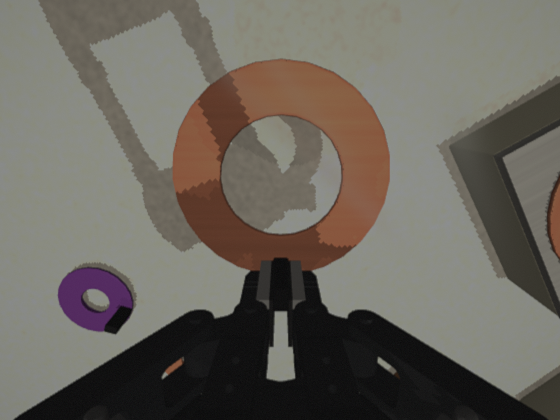

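The middle ring is held level with its centre at (281,175) px. I carry it over the bath.

Emit:
{"fn": "move_arm", "kwargs": {
  "deltas": [
    [[-0.0343, 0.324, 0, 0, 1], [-0.0343, 0.324, 0, 0, 1], [-0.0343, 0.324, 0, 0, 1], [-0.0343, 0.324, 0, 0, 1], [-0.0343, 0.324, 0, 0, 1], [-0.0343, 0.324, 0, 0, 1], [-0.0343, 0.324, 0, 0, 1], [-0.0343, 0.324, 0, 0, 1], [-0.0343, 0.324, 0, 0, 1]]
  ]
}}

```text
clock: 13.1
position: [0.6799, -0.0261, 0.1568]
ee_rot: [-0.001, 0.407, 0.913, -0.001]
contact_force: [0.0, 0.2, -0.7]
width: 0.006
gripper_force: 78.5
```

```bash
python3 - <<'E'
from h import *
im,C=wsnap('wm3'); s=manip.get_state(); a=yaw(s); d=np.array([np.cos(a),np.sin(a)])
# separate held ring from the seated one: hole outline of held ring via dark/bright inside
ring(im,C,s['position'][:2]+.048*d,.054,s['position'][2]-.030)
ring(im,C,np.array([.649,.012]),.07,.067)
go(.6808,-.0244,.155)
E
```

```text
outer [0.6458 0.0133 0.0535] hole [0.6464 0.0125 0.0277]
dark [227 135  12  36 165] [0.6236 0.0071] r 0.023 az -164.6
dark [258 142  26  36  81] [0.6362 0.0141] r 0.0096 az 175.2
dark [263 149  21  24  81] [0.6379 0.0155] r 0.0082 az 164.2
dark [391 162  14  18 193] [0.6804 0.0481] r 0.0491 az 45.2
outer [0.6528 0.0059 0.0741] hole [0.6541 0.004  0.0386]
dark [227 135  12  36 165] [ 0.6221 -0.0048] r 0.0325 az -160.7
dark [258 142  26  36  81] [0.6403 0.0052] r 0.0125 az -176.8
dark [263 149  21  24  81] [0.6427 0.0073] r 0.0101 az 172.2
dark [391 162  14  18 193] [0.7044 0.0545] r 0.0709 az 43.3
at [ 0.6801 -0.0262  0.1573] yaw 131.9 q6 -0.87 delta [0.0011 0.0021 0.0028 0.    ]
```

View pics/wm3.png

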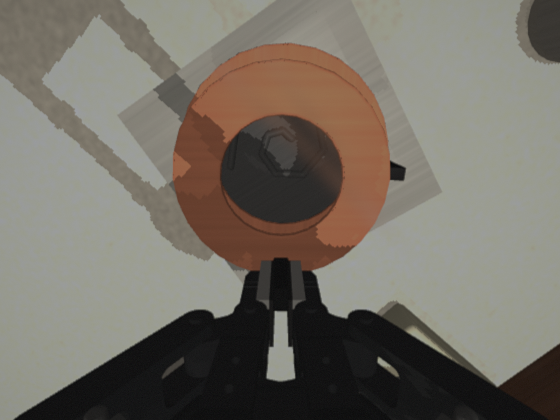

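The held ring (opening at (281,170) px) is above the seated ring, about 2 mm off the axis. I correct that and lower.

Emit:
{"fn": "move_arm", "kwargs": {
  "deltas": [
    [[0.0011, 0.0021, 0.02, 0, 1], [0.0011, 0.0021, 0.035, 0, 1], [0.0011, 0.0021, 0.045, 0, 1], [0.0011, 0.0021, 0.052, 0, 1], [0.0011, 0.0021, 0.057, 0, 1], [0.0011, 0.0021, 0.061, 0, 1], [0.0011, 0.0021, 0.064, 0, 1], [0.0011, 0.0021, 0.067, 0, 1], [0.0011, 0.0021, 0.067, 0, 1]]
  ]
}}

```text
clock: 14.05
position: [0.6823, -0.0231, 0.1037]
ee_rot: [-0.0, 0.407, 0.914, -0.0]
contact_force: [0.9, -0.8, -1.6]
width: 0.0055
gripper_force: 78.5
```

```bash
python3 - <<'E'
from h import *
go(.6808,-.0244,.1016)
E
```

```text
at [ 0.6823 -0.0231  0.1037] yaw 132.0 q6 -0.87 delta [ 0.     -0.0024  0.0026  0.    ]
```

Emit:
{"fn": "move_arm", "kwargs": {
  "deltas": [
    [[0, -0.002, 0.001, 0, 1], [0, -0.002, 0.003, 0, 1], [0, -0.002, 0.003, 0, 1], [0, -0.002, 0.003, 0, 0.9], [0, -0.002, 0.003, 0, 0.4], [0, -0.002, 0.003, 0, 0.2], [0, -0.002, 0.003, 0, 0.2], [0, -0.002, 0.003, 0, 0.2]]
  ]
}}

```text
clock: 14.85
position: [0.6812, -0.0242, 0.1014]
ee_rot: [-0.0, 0.407, 0.914, -0.0]
contact_force: [0.1, 0.4, 0.5]
width: 0.0339
gripper_force: 0.0
```

Emit:
{"fn": "move_arm", "kwargs": {
  "deltas": [
    [[0, 0, -0.05, 0, 0.2], [0, 0, -0.1, 0, 0.2], [0, 0, -0.16, 0, 0.2], [0, 0, -0.19, 0, -0.4], [0.07, 0, -0.19, 0, -1], [0.07, 0, -0.19, 0, -1], [0.07, 0, -0.19, 0, -1], [0.07, 0, -0.19, 0, -1]]
  ]
}}

```text
clock: 15.65
position: [0.644, 0.0171, 0.2533]
ee_rot: [0.0, 0.407, 0.914, -0.0]
contact_force: [-0.1, -0.7, -0.6]
width: 0.0851
gripper_force: 0.0
```

```bash
python3 - <<'E'
from h import *
im,C=wsnap('wseat2'); print(manip.get_state()['position']); ring(im,C,np.array([.649,.012]),.054,.071)
hsv=cv2.cvtColor(im,cv2.COLOR_BGR2HSV)
go(.519,-.3757,.2,np.radians(26.3))
E
```

```text
[0.64424886 0.01678204 0.25306649]
outer [0.6484 0.0123 0.0651] hole [0.6493 0.0119 0.03  ]
dark [ 252  173   58   56 2042] [0.6459 0.0156] r 0.0041 az 126.0
dark [338 201  17  16 142] [0.6962 0.0504] r 0.0611 az 38.6
dark [277 242   7  23 159] [ 0.681  -0.0241] r 0.0489 az -48.1
at [0.6442 0.0168 0.2531] yaw 132.0 q6 -0.81 delta [-0.2599 -0.4446  0.0663 -0.6193]
```

View pics/wseat2.png

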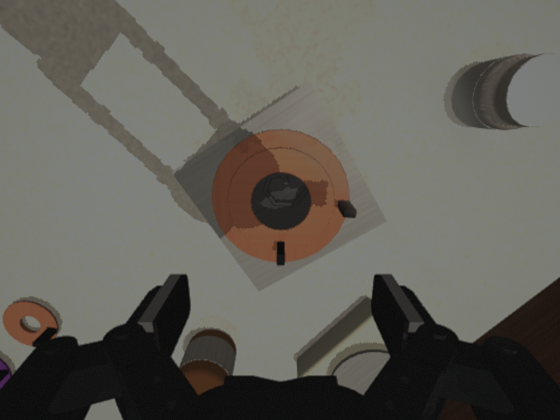

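The middle ring is seated: opening at (281,200) px, fitted r = 30 mm exactly, lug at the right place. Next is the orange small ring.

Emit:
{"fn": "move_arm", "kwargs": {
  "deltas": [
    [[-0.26, -0.4446, 0.0663, 0.881, -1], [-0.26, -0.4446, 0.0663, 0.881, -1], [-0.26, -0.4446, 0.0663, 0.881, -1], [-0.26, -0.4446, 0.0663, 0.881, -1], [-0.26, -0.4446, 0.0663, 0.881, -1], [-0.26, -0.4446, 0.0663, 0.881, -1], [-0.26, -0.4446, 0.0663, 0.881, -1], [-0.26, -0.4446, 0.0663, 0.881, -1], [-0.26, -0.4446, 0.0663, 0.881, -1], [-0.26, -0.4446, 0.0663, 0.881, -1], [-0.26, -0.4446, 0.0663, 0.881, -1], [-0.26, -0.4446, 0.0663, 0.881, -1]]
  ]
}}

```text
clock: 16.9
position: [0.5183, -0.377, 0.1995]
ee_rot: [-0.0, 0.969, 0.245, -0.0]
contact_force: [-0.5, -0.2, 0.1]
width: 0.0853
gripper_force: 0.0
```

Emit:
{"fn": "move_arm", "kwargs": {
  "deltas": [
    [[0, 0, 0, 0.022, -1], [0, 0, 0, 0.022, -1], [0, 0, 0, 0.022, -1]]
  ]
}}

```text
clock: 17.2
position: [0.5185, -0.376, 0.1999]
ee_rot: [-0.0, 0.974, 0.227, -0.0]
contact_force: [0.6, 0.7, 0.3]
width: 0.0856
gripper_force: 0.0
```

```bash
python3 - <<'E'
from h import *
im,C=wsnap('wsm'); ring(im,C,np.array([.519,-.3757]),.038)
go(.519+.032*np.cos(.459),-.3757+.032*np.sin(.459),.03,np.radians(26.3))
E
```

```text
outer [ 0.5201 -0.3749  0.0362] hole [ 0.5209 -0.3745  0.0147]
dark [276 153   7  16 111] [ 0.5486 -0.3597] r 0.0323 az 27.9
at [ 0.5185 -0.3758  0.2   ] yaw 26.2 q6 0.38 delta [ 4.060e-02  1.000e-04  2.125e-01 -5.000e-04]
```

Emit:
{"fn": "move_arm", "kwargs": {
  "deltas": [
    [[0.0427, -0.001, 0.05, -0.01, 0.2], [0.0427, -0.001, 0.1, -0.01, 0.2], [0.0427, -0.001, 0.14, -0.01, 0.2], [0.0427, -0.001, 0.18, -0.01, 0.2], [0.0427, -0.001, 0.2, -0.01, 0.2], [0.0427, -0.001, 0.212, -0.01, 0.2], [0.0427, -0.001, 0.212, -0.01, 0.2], [0.0427, -0.001, 0.212, -0.01, 0.2]]
  ]
}}

```text
clock: 18.05
position: [0.5495, -0.36, 0.0317]
ee_rot: [0.001, 0.971, 0.237, 0.0]
contact_force: [-0.2, -0.4, 0.2]
width: 0.0343
gripper_force: 0.0
```

Emit:
{"fn": "move_arm", "kwargs": {
  "deltas": [
    [[0, 0, 0, 0, 1], [0, 0, 0, 0, 1], [0, 0, 0, 0, 1], [0, 0, 0, 0, 1], [0, 0, 0, 0, 1], [0, 0, 0, 0, 1]]
  ]
}}

```text
clock: 18.65
position: [0.5497, -0.36, 0.0322]
ee_rot: [0.001, 0.971, 0.237, 0.001]
contact_force: [0.2, 1.1, 6.1]
width: 0.0059
gripper_force: 78.8
```

Emit:
{"fn": "move_arm", "kwargs": {
  "deltas": [
    [[0, 0, -0.02, 0, 1], [0, 0, -0.05, 0, 1], [0, 0, -0.1, 0, 1], [0, 0, -0.15, 0, 1], [0, 0, -0.18, 0, 1], [0, 0, -0.18, 0, 1], [0, 0, -0.18, 0, 1]]
  ]
}}

```text
clock: 19.35
position: [0.5484, -0.3591, 0.1744]
ee_rot: [-0.0, 0.971, 0.237, -0.0]
contact_force: [-0.2, 0.4, -1.4]
width: 0.006
gripper_force: 78.3
```

```bash
python3 - <<'E'
from h import *
s=manip.get_state(); a=yaw(s)
for r in (26,33): print(r)
im,C=wsnap('ws2'); ring(im,C,s['position'][:2]-.032*np.array([np.cos(a),np.sin(a)]),.038,s['position'][2]-.03)
t=np.radians(110); go(.6493+.032*np.cos(t),.012+.032*np.sin(t),.17)
E
```

```text
26
33
outer [ 0.5256 -0.3712  0.0318] hole None
dark [   14   258   534   162 39604] [ 0.503  -0.3827] r 0.0254 az -152.9
at [ 0.5479 -0.3587  0.1732] yaw 27.4 q6 0.41 delta [ 0.3311 -0.3925  0.004   0.    ]
```

Emit:
{"fn": "move_arm", "kwargs": {
  "deltas": [
    [[0.331, -0.3937, 0, -0.688, 1], [0.331, -0.3937, 0, -0.688, 1], [0.331, -0.3937, 0, -0.688, 1], [0.331, -0.3937, 0, -0.688, 1], [0.331, -0.3937, 0, -0.688, 1], [0.331, -0.3937, 0, -0.688, 1], [0.331, -0.3937, 0, -0.688, 1], [0.331, -0.3937, 0, -0.688, 1], [0.331, -0.3937, 0, -0.688, 1], [0.331, -0.3937, 0, -0.688, 1], [0.331, -0.3937, 0, -0.688, 1], [0.331, -0.3937, 0, -0.688, 1]]
  ]
}}

```text
clock: 20.6
position: [0.6378, 0.042, 0.1729]
ee_rot: [-0.001, 0.574, 0.819, -0.001]
contact_force: [0.1, 0.8, 0.1]
width: 0.0055
gripper_force: 78.4
```

```bash
python3 - <<'E'
from h import *
s=manip.get_state(); a=yaw(s); go(.6493+.0327*np.cos(a),.012+.0327*np.sin(a),.075+.0322); print(s['width'])
o=[]
for n in ('top','scene'):
    im=manip.get_image(n)[:,:,::-1].copy(); u,v=proj(cam(n),[.649,.012,.1])[0].astype(int)
    o.append(cv2.resize(im[max(v-60,0):v+60,u-60:u+60],(400,400),interpolation=cv2.INTER_CUBIC))
cv2.imwrite('pics/over3.png',cv2.convertScaleAbs(np.hstack(o),alpha=1.5))
E
```

```text
at [0.6378 0.042  0.1729] yaw 109.9 q6 -0.39 delta [0.0007 0.0008 0.0822 0.    ]
0.005515240357299319
```

View pics/over3.png

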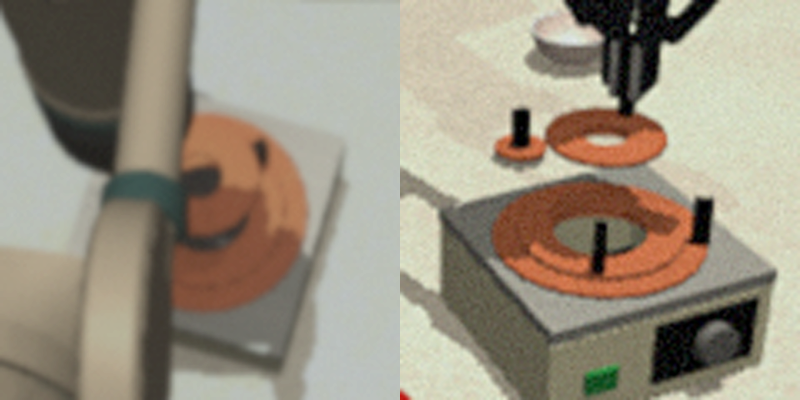

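The small ring hangs level above the nested pair, clear of both seated lugs. I lower it.

Emit:
{"fn": "move_arm", "kwargs": {
  "deltas": [
    [[0.0007, 0.0008, 0.03, 0, 1], [0.0007, 0.0008, 0.045, 0, 1], [0.0007, 0.0008, 0.055, 0, 1], [0.0007, 0.0008, 0.063, 0, 1], [0.0007, 0.0008, 0.068, 0, 1], [0.0007, 0.0008, 0.072, 0, 1], [0.0007, 0.0008, 0.075, 0, 1], [0.0007, 0.0008, 0.078, 0, 1], [0.0007, 0.0008, 0.079, 0, 1], [0.0007, 0.0008, 0.079, 0, 1]]
  ]
}}

```text
clock: 21.7
position: [0.6392, 0.0429, 0.1117]
ee_rot: [0.0, 0.574, 0.819, -0.0]
contact_force: [0.9, -0.1, -0.4]
width: 0.0056
gripper_force: 78.4
```

```bash
python3 - <<'E'
from h import *
s=manip.get_state(); a=yaw(s); go(.6493+.0327*np.cos(a),.012+.0327*np.sin(a),.075+.0322); print(s['contact_force'])
E
```

```text
at [0.6392 0.0429 0.1117] yaw 110.0 q6 -0.39 delta [ 0.0003 -0.0014  0.0056  0.    ]
[ 0.90708399 -0.14982529 -0.44893757]
```

Emit:
{"fn": "move_arm", "kwargs": {
  "deltas": [
    [[0, -0.0014, 0.001, 0, 1], [0, -0.0014, 0.003, 0, 1], [0, -0.0014, 0.004, 0, 1], [0, -0.0014, 0.0045, 0, 1], [0, -0.0014, 0.0045, 0, 1]]
  ]
}}

```text
clock: 22.2
position: [0.6381, 0.0425, 0.1079]
ee_rot: [-0.0, 0.574, 0.819, -0.0]
contact_force: [0.7, 0.3, -0.8]
width: 0.0055
gripper_force: 78.4
```

Emit:
{"fn": "move_arm", "kwargs": {
  "deltas": [
    [[0, 0, 0.001, 0, 1], [0, 0, 0.001, 0, 0.9], [0, 0, 0.001, 0, 0.4], [0, 0, 0.001, 0, 0.2], [0, 0, 0.001, 0, 0.2], [0, 0, 0.001, 0, 0.2]]
  ]
}}

```text
clock: 22.8
position: [0.6381, 0.0425, 0.1072]
ee_rot: [0.0, 0.574, 0.819, -0.0]
contact_force: [-0.6, 0.7, 0.5]
width: 0.0339
gripper_force: 0.0
```

Emit:
{"fn": "move_arm", "kwargs": {
  "deltas": [
    [[0, 0, -0.05, 0, 0.2], [0, 0, -0.1, 0, 0.2], [0, 0, -0.16, 0, 0.2], [0, 0, -0.18, 0, -0.4], [-0.05, 0, -0.18, 0, -1], [-0.05, 0, -0.18, 0, -1], [-0.05, 0, -0.18, 0, -1], [-0.05, 0, -0.18, 0, -1]]
  ]
}}

```text
clock: 23.6
position: [0.6513, 0.0054, 0.2506]
ee_rot: [-0.001, 0.574, 0.819, -0.0]
contact_force: [0.4, 0.6, -0.0]
width: 0.0855
gripper_force: 0.0
```

```bash
python3 - <<'E'
from h import *
im,C=wsnap('wseat3'); s=manip.get_state(); print(s['position']); ring(im,C,np.array([.649,.012]),.038,.075)
cv2.imwrite('pics/wseat3c.png',cv2.resize(cv2.convertScaleAbs(im[90:290,160:400],alpha=1.5),(600,500)))
go(.4355,.1475,.2)
E
```

```text
[0.65127936 0.0055735  0.25067016]
outer [0.6488 0.0122 0.0494] hole [0.6498 0.0117 0.0142]
dark [277 152   9  17 136] [0.6388 0.0413] r 0.0308 az 109.0
dark [268 177  27  26 563] [0.6482 0.0161] r 0.0039 az 99.6
dark [294 227  12  23 177] [ 0.6805 -0.0226] r 0.0471 az -47.7
at [0.6513 0.0056 0.2507] yaw 110.0 q6 -0.45 delta [ 0.259  -0.1927  0.0633  0.    ]
```

View pics/wseat3c.png

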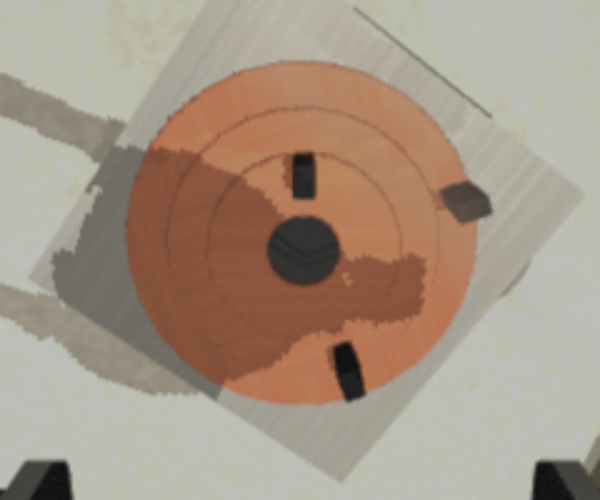

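The small ring is seated concentrically: opening at (303,250) in the crop, fitted r = 14.2 mm. Last is the lid.

Emit:
{"fn": "move_arm", "kwargs": {
  "deltas": [
    [[0.259, -0.1927, 0.0633, 0, -1], [0.259, -0.1927, 0.0633, 0, -1], [0.259, -0.1927, 0.0633, 0, -1], [0.259, -0.1927, 0.0633, 0, -1], [0.259, -0.1927, 0.0633, 0, -1], [0.259, -0.1927, 0.0633, 0, -1], [0.259, -0.1927, 0.0633, 0, -1], [0.259, -0.1927, 0.0633, 0, -1]]
  ]
}}

```text
clock: 24.45
position: [0.4374, 0.1471, 0.2012]
ee_rot: [0.001, 0.573, 0.819, 0.001]
contact_force: [-0.0, -0.2, 0.7]
width: 0.0853
gripper_force: 0.0
```

```bash
python3 - <<'E'
from h import *
im,C=wsnap('wlid'); ring(im,C,np.array([.4355,.1475]),.022)
go(.4355,.1475,.2)
E
```

```text
outer [0.436  0.148  0.0213] hole [0.4378 0.1429 0.0111]
dark [271 183  16  22 280] [0.4363 0.1476] r 0.0005 az -62.5
at [0.4379 0.1468 0.2012] yaw 110.0 q6 -0.18 delta [ 0.0019 -0.0026  0.0015  0.    ]
```

Emit:
{"fn": "move_arm", "kwargs": {
  "deltas": [
    [[0.0018, -0.0017, 0.06, 0, 0.1], [0.0018, -0.0017, 0.1, 0, 0.1], [0.0018, -0.0017, 0.14, 0, 0.1], [0.0018, -0.0017, 0.18, 0, 0.1], [0.0018, -0.0017, 0.2, 0, 0.1], [0.0018, -0.0017, 0.212, 0, 0.1], [0.0018, -0.0017, 0.212, 0, 0.1], [0.0018, -0.0017, 0.212, 0, 0.1]]
  ]
}}

```text
clock: 25.3
position: [0.4358, 0.1476, 0.0314]
ee_rot: [0.001, 0.574, 0.819, 0.0]
contact_force: [0.3, -0.4, -0.0]
width: 0.0385
gripper_force: 0.0
```

Emit:
{"fn": "move_arm", "kwargs": {
  "deltas": [
    [[0, 0, 0, 0, 1], [0, 0, 0, 0, 1], [0, 0, 0, 0, 1], [0, 0, 0, 0, 1], [0, 0, 0, 0, 1], [0, 0, 0, 0, 1]]
  ],
  "squeeze": 50
}}

```text
clock: 25.9
position: [0.4354, 0.148, 0.0321]
ee_rot: [0.001, 0.574, 0.819, 0.001]
contact_force: [-0.6, 0.6, 6.7]
width: 0.0137
gripper_force: 48.8
```

Emit:
{"fn": "move_arm", "kwargs": {
  "deltas": [
    [[0, 0, -0.02, 0, 1], [0, 0, -0.05, 0, 1], [0, 0, -0.1, 0, 1], [0, 0, -0.15, 0, 1], [0, 0, -0.19, 0, 1], [0, 0, -0.19, 0, 1], [0, 0, -0.19, 0, 1]]
  ]
}}

```text
clock: 26.6
position: [0.4341, 0.1479, 0.1833]
ee_rot: [0.0, 0.574, 0.819, 0.0]
contact_force: [0.2, 0.4, -1.4]
width: 0.014
gripper_force: 48.8
```

```bash
python3 - <<'E'
from h import *
im,C=wsnap('wlid2'); s=manip.get_state(); 
go(.6497,.0118,s['position'][2]); print(s['width'],s['contact_force'])
cv2.imwrite('pics/wlid2c.png',cv2.convertScaleAbs(im[200:,100:460],alpha=1.5))
E
```

```text
at [0.4333 0.1477 0.1822] yaw 110.0 q6 -0.17 delta [-0.2521  0.1961  0.      0.    ]
0.014167550931552733 [ 0.09307951 -0.04310576 -1.38181664]
```

View pics/wlid2c.png

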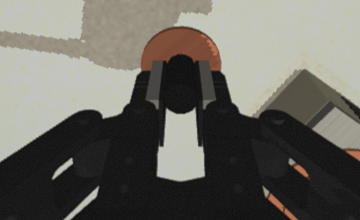

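The lid is held centrally by the knob at (180,85) in the crop. I carry it over.

Emit:
{"fn": "move_arm", "kwargs": {
  "deltas": [
    [[-0.2521, 0.196, 0, 0, 1], [-0.2521, 0.196, 0, 0, 1], [-0.2521, 0.196, 0, 0, 1], [-0.2521, 0.196, 0, 0, 1], [-0.2521, 0.196, 0, 0, 1], [-0.2521, 0.196, 0, 0, 1], [-0.2521, 0.196, 0, 0, 1], [-0.2521, 0.196, 0, 0, 1], [-0.2521, 0.196, 0, 0, 1]]
  ]
}}

```text
clock: 27.55
position: [0.6489, 0.013, 0.1824]
ee_rot: [-0.001, 0.573, 0.819, -0.001]
contact_force: [-0.4, 0.6, -1.1]
width: 0.0142
gripper_force: 49.0
```

```bash
python3 - <<'E'
from h import *
go(.6495,.012,.079+.0321)
E
```

```text
at [0.6489 0.013  0.1824] yaw 110.0 q6 -0.44 delta [-0.0015  0.0003  0.0891  0.    ]
```

Emit:
{"fn": "move_arm", "kwargs": {
  "deltas": [
    [[-0.0012, 0.0003, 0.035, 0, 1], [-0.0012, 0.0003, 0.052, 0, 1], [-0.0012, 0.0003, 0.063, 0, 1], [-0.0012, 0.0003, 0.07, 0, 1], [-0.0012, 0.0003, 0.075, 0, 1], [-0.0012, 0.0003, 0.079, 0, 1], [-0.0012, 0.0003, 0.082, 0, 1], [-0.0012, 0.0003, 0.084, 0, 1], [-0.0012, 0.0003, 0.085, 0, 1], [-0.0012, 0.0003, 0.085, 0, 1]]
  ]
}}

```text
clock: 28.55
position: [0.6512, 0.011, 0.115]
ee_rot: [0.0, 0.574, 0.819, -0.0]
contact_force: [-0.1, 0.1, -0.4]
width: 0.0139
gripper_force: 49.0
```

```bash
python3 - <<'E'
from h import *
go(.6495,.012,.079+.0321)
E
```

```text
at [0.6512 0.011  0.115 ] yaw 110.0 q6 -0.44 delta [ 0.0019 -0.0016  0.0049  0.    ]
```

Emit:
{"fn": "move_arm", "kwargs": {
  "deltas": [
    [[0.0015, -0.0015, 0.001, 0, 1], [0.0015, -0.0015, 0.002, 0, 1], [0.0015, -0.0015, 0.0035, 0, 1], [0.0015, -0.0015, 0.0045, 0, 1], [0.0015, -0.0015, 0.005, 0, 1], [0.0015, -0.0015, 0.005, 0, 1]]
  ]
}}

```text
clock: 29.15
position: [0.6496, 0.0118, 0.1112]
ee_rot: [0.0, 0.574, 0.819, -0.0]
contact_force: [-0.2, 0.6, 1.5]
width: 0.0143
gripper_force: 49.2
```

Emit:
{"fn": "move_arm", "kwargs": {
  "deltas": [
    [[0, 0, 0, 0, 0.9], [0, 0, 0, 0, 0.5], [0, 0, 0, 0, 0.2], [0, 0, 0, 0, 0.2], [0, 0, 0, 0, 0.2], [0, 0, 0, 0, 0.2], [0, 0, -0.03, 0, 0.2], [0, 0, -0.08, 0, 0.2], [0, 0, -0.13, 0, 0.2], [0, 0, -0.17, 0, 0.2], [0, 0, -0.17, 0, -1], [0, 0, -0.17, 0, -1]]
  ]
}}

```text
clock: 30.35
position: [0.6498, 0.0118, 0.2477]
ee_rot: [0.001, 0.574, 0.819, 0.0]
contact_force: [0.1, 0.4, -1.0]
width: 0.0623
gripper_force: 0.0
```

```bash
python3 - <<'E'
from h import *
im,C=wsnap('wseat4'); s=manip.get_state(); print(s['position'],s['clock'],s['gripper_force'])
ring(im,C,np.array([.649,.012]),.022,.079)
sc=manip.get_image('scene')[:,:,::-1].copy()
cv2.imwrite('pics/fin.png',np.hstack([cv2.resize(cv2.convertScaleAbs(i,alpha=1.5),(400,400),interpolation=cv2.INTER_CUBIC) for i in (im[90:290,180:380],sc[150:280,280:410])]))
E
```

```text
[0.64905652 0.01182255 0.24619822] 30.4 0.0
outer [0.6492 0.0114 0.0332] hole [0.6523 0.0063 0.0114]
dark [276 159   8  18 143] [0.6386 0.0422] r 0.0326 az 108.9
dark [272 192  17  25 359] [0.6503 0.0115] r 0.0011 az 5.8
```

View pics/fin.png

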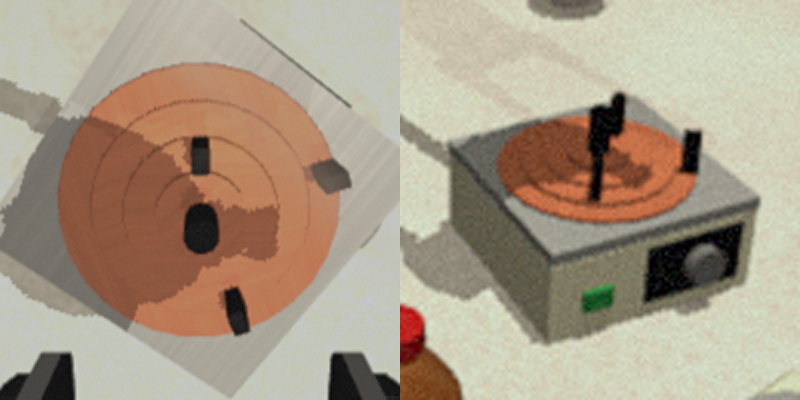

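All four covers are flat and concentric, with the lid knob at (201,228) in the left crop, and the gripper is clear. I hand the job in.

```bash
python3 -c "
from rig import manip
print(manip.sign_off())"
```

```text
the job is handed in; nothing more can be done
None
```

The large ring, middle ring, small ring and lid are nested flat on the bath and released. I handed the job in at about 30 s with no verdict shown, and the bottle, jar, dish and purple rings were not touched.

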